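# Empty the cooling tray

### The arm

A 7-joint arm with a two-finger parallel gripper is mounted at the origin on the work surface. World frame = base frame: x ahead of the robot, y to its left, z up, the work surface at z = 0. Lengths are in m, angles in rad, forces in N, time in s.
With the tool pointing down it reaches from about 0.425 to 0.925 m from the base axis. Payload 6.8 kg.
Tool frame: the origin (TCP) lies at the centre of the arm's flange, where the gripper is bolted on; the fingertips stand 173 mm ahead of it and the grasp point (between the pads) lies 155 mm ahead of it (finger_overhang is the distance from the TCP to the fingertips, in m); y points along the fingers, z is the direction in which the jaws open and shut, and the axes are right-handed (so a half turn about y gives the same grasp; the last joint's range is limited). The gripper opens to 85 mm and grips with 20 to 120 N. Pads are 22 mm wide; open, the fingers measure 114 mm over their backs; the gripper's body (76 mm by 85 mm) begins 54 mm behind the grasp point. The pads swing forward as they close: fully open they stand 13 mm farther back than shut.
Start: joints at [-1.228, 0.477, 0.022, 1.555, -0.011, 1.109, -0.083], TCP at [0.294, 0.608, 0.405] pointing down, gripper open.
Joint ranges: [-2.96, 2.96], [-0.34, 2.1], [-1.41, 1.46], [0.24, 2.44], [-1.37, 4.51], [0.17, 1.92], [-2.96, 2.96]. Speed limits (rad/s): [2.39, 2.39, 3.14, 3.14, 3.14, 3.14, 3.14].

### API

Orientations are given as a rotation vector (axis times angle).
In Python, from bench import get_obs, grab_frame, hand_in, finger_overhang gives the robot as it stands. The module is installed in compiled form; this text tells all that it offers.
- The arm moves only by the shell command python3 -m jog 'ROWS' [FORCE]. ROWS is JSON, a list of rows, each a list of 3 entries, a list of its own where there are three numbers: the shift along the tool's x, y, z in cm, then the turn about the tool's y in rad, then the gripper command: -1 is fully open, 1 is shut, values between are in proportion. In form: [[[x, y, z], twist, gripper], ...]. A call has 1 to 10 rows; each row is the pose to reach, as a shift and turn from the pose commanded when the call began, along the tool's axes at that moment; what a row does not reach only later rows make up. A row lasts 1/8 s, in which the tool goes at most 62.5 mm and 10.7 degrees, less where a joint would pass 70% of its speed; a pose out of reach is approached as far as the arm can. A call with a gripper value outside its range is refused whole. The fingers move at their own pace and stop on an object; FORCE is the grip in N (left out, the last holds). Time passes only in rows, so rows that repeat a pose let the fingers close. It gives the time, the measured TCP pose, the force and the opening at its end, in the units of the state.
- get_obs(): the state, without advancing time (a new reading comes with each control period).
- grab_frame(name): name is "side" or "top"; returns a dict with "image" (420x560x3 uint8, blue, green, red), "fx", "fy", "cx", "cy" (pixels), "distortion" ([k1, k2, p1, p2, k3] as OpenCV has them; the pictures are not rectified), "origin" and "rotation" of the camera in the world. Camera axes: x right, y up, looking along -z (the intrinsics and any distortion apply to the point x, -y, -z); pixel columns grow to the right and rows downward; lengths in m; the calibration is good to about 2 mm. A picture is of the moment at which its call begins. There is no depth.
- hand_in(): hands the job in, once; it reports no verdict.
The state is a dict: "clock": time; "joints": joint angles; "qvel": joint speeds; "tau": joint torques, N m; "tcp_pos": TCP position; "orientation": TCP orientation; "contact_force": force on the tool from outside, world axes, zero at the start; "moment": the same for the moment, N m; "grip_width": finger opening in m.
Only numpy, scipy, OpenCV 4.12 (cv2) and the standard library are available. Lean on these libraries where they do the work, as an engineer would, in place of code of your own. Each camera call takes 0.05 s, during which the arm holds its last target.

### The job

The prints on the cooling tray are cold: take the wrench off the tray and lay it on the green mat, and switch off the two tray fans (the second and fourth toggles counted from the rotary main switch; push each fully over towards the robot) without flipping the other toggles. Only then, because the fans are bare under it, lift the tray by its bar handle until all three prints have slid into the white bin, and lower it gently until it rests flat again. Leave the other things on the bench where they are.

Things in the scene. Friction and masses are not known exactly. Their poses are not given: they have to be found in the camera images.
- tray_handle (a point): middle of the tray's bar handle: a round steel bar 12 mm thick, 110 mm long, parallel to the hinge, held 46 mm out from the tray's near end on two stubs at the bar's ends; at rest 104 mm above the bench, free space below it. Axes are the tray's: x points from the handle to the hinge, y along the bar, z up from the deck (at rest)
- tray_hinge (a point): middle of the tray's hinge line (runs along its y), 92 mm above the bench; the handle bar lies 218 mm from it along -x and 12 mm above it along z. The aluminium tray, 250 wide, 172 mm from the hinge to the outside of the near-end wall, has a flat deck whose top is 96 mm above the bench, side walls 30 mm and a near-end wall 20 mm above the deck's top, and an open far end whose lip reaches 24 mm past the hinge over the bin. Under it is a grey fan box with two fans
- tray (a joint): tilt of the tray, rad: 0 resting flat on the fan box, grows as the handle is lifted, stop at 1.05. Handle force to lift about 4 N; it falls back if let go. Prints begin to slide at about 0.27 to 0.42; held at 0.75 for half a second all have gone
- bin_front (a point): middle of the foot of the low wall, on the bench, of a white open parts bin that stands beyond the hinge, 215 (x) x 300 (y) mm, walls 4 mm, low wall 50 mm high next to the tray, high wall 125 mm; x points away from the tray into the bin, y along the low wall; fixed
- print_a_center (a point): centre (half height) of a grey printed globe on the tray, 64 mm across, 45 mm high, flat foot
- print_b_center (a point): centre of a grey printed flanged hub on the tray, 64 mm across, 42 mm high
- print_c_center (a point): centre of a grey printed U-shaped bracket on the tray, 50 x 56 x 43 mm high
- wrench_center (a point): centre of a double open-ended dark steel wrench, 170 mm long, shaft 14 wide and 8 mm thick, heads 27 and 34 mm wide; x along its length, z up; it lies flat on the tray's deck between the prints and the near-end wall, roughly parallel to the hinge, 0.11 kg
- mat: green cutting mat on the bench, 297 (x) x 210 (y) x 3 mm, fixed; origin centre of its underside. A brush lies across it along its y, about 115 mm from the centre towards +x; the rest is free
- switchbox: grey switch box, 110 (x) x 230 (y) mm, top face 58 mm above the bench, fixed; origin centre of its underside, -x is its front (towards the robot). A black rotary main switch (48 mm across, to 90 mm high) is at its +y end, then five toggles in a row along y, 32 mm apart, pivots 60 mm above the bench on the box's centre line x = 0
- toggle1_tip (a point): end of the handle of toggle 1 counted from the rotary main switch, at box y = 35 mm; steel bat handle 45 mm long from its pivot, up to 14 mm thick, leaning 0.4 rad away from the robot (on) at the start
- toggle2 (a joint): toggle 2 counted from the rotary main switch (first tray fan), rad: 0 = on, leaning away from the robot; 0.8 = off, leaning towards the robot; it is stiff and stays where it is left, so push it right to its stop; about 2 N at mid-handle
- toggle2_tip (a point): end of the handle of toggle 2 counted from the rotary main switch, at box y = 3 mm; steel bat handle 45 mm long from its pivot, up to 14 mm thick, leaning 0.4 rad away from the robot (on) at the start
- toggle3_tip (a point): end of the handle of toggle 3 counted from the rotary main switch, at box y = -29 mm; steel bat handle 45 mm long from its pivot, up to 14 mm thick, leaning 0.4 rad towards the robot (off) at the start
- toggle4 (a joint): toggle 4 counted from the rotary main switch (second tray fan), rad: 0 = on, leaning away from the robot; 0.8 = off, leaning towards the robot; it is stiff and stays where it is left, so push it right to its stop; about 2 N at mid-handle
- toggle4_tip (a point): end of the handle of toggle 4 counted from the rotary main switch, at box y = -61 mm; steel bat handle 45 mm long from its pivot, up to 14 mm thick, leaning 0.4 rad away from the robot (on) at the start
- toggle5_tip (a point): end of the handle of toggle 5 counted from the rotary main switch, at box y = -93 mm; steel bat handle 45 mm long from its pivot, up to 14 mm thick, leaning 0.4 rad away from the robot (on) at the start
- brush: cleaning brush with a red handle, 170 mm, lying on the mat; a bystander, origin at the centre of its underside
- globe_big: large grey printed globe, 100 mm across, 80 mm high, behind the switch box; a bystander, origin at the centre of its underside
- globe_small: small grey printed globe on a raft, 72 mm across, 49 mm high; a bystander, origin at the centre of its underside
- scraper: scraper, 195 mm long; a bystander, origin at the centre of its underside
- tweezers: steel tweezers, 130 mm long; a bystander, origin at the centre of its underside
- file: flat file with a black handle, 195 mm long; a bystander, origin at the centre of its underside
Not all that is in view belongs to the job. Of the things shaped like the part that bears wrench_center, the dark steel one is meant. What is shaped like the part that bears print_b_center but purple is not meant.

How it is judged:
By the outcome, as a careful person would: the job done as asked, in the order asked, and still so for the second after the job is handed in, with the robot touching nothing.
It also fails if it takes over 72 s, if anything falls off the work surface, if the arm or the gripper's body presses on something with over 40 N, if the wrist force passes 120 N, or if a joint passes its speed limit or range.

## Working session

There is one attempt and no reset: what is moved stays moved. The work goes in short steps, Python scripts to look and compute and a shell command to move; the robot and the scene stay as the last step left them, time stands still between calls to the robot, and variables do not carry over. Pictures are saved under pics/ and viewed, and the job is handed in when it is done.

```bash
mkdir -p pics
python3 - <<'E'
from bench import *
import cv2
o=get_obs();print(o, finger_overhang)
for n in("side","top"):
    f=grab_frame(n);cv2.imwrite(f"pics/{n}0.png",f["image"])
    print({k:v for k,v in f.items() if k!="image"})
E
```

```text
{'clock': 0.0, 'joints': array([-1.22810478,  0.47778709,  0.02233575,  1.55648555, -0.0114852 ,
        1.10930183, -0.08309015]), 'qvel': array([ 5.01047435e-05,  1.54190056e-03,  1.08469390e-04,  1.06124459e-04,
        1.87131972e-03, -8.07645261e-04, -1.00760683e-03]), 'tau': array([-4.83026051e-04, -5.96453047e+01,  1.60757292e+00, -2.81190580e+01,
        1.23606206e-02,  9.24974534e-03,  2.61049968e-05]), 'tcp_pos': array([0.29394961, 0.60731095, 0.40371968]), 'orientation': array([-1.54358122,  0.35377599, -0.35335303]), 'contact_force': array([ 0.88740917, -1.03578957,  0.27984894]), 'moment': array([-0.02222647,  0.00955715,  0.05371201]), 'grip_width': 0.08543593457912593} 0.1734
{'fx': 388.3045925852062, 'fy': 388.3045925852062, 'cx': 276.56467802678407, 'cy': 207.30745708002905, 'distortion': array([-0.07600526,  0.        ,  0.        ,  0.        ,  0.        ]), 'origin': array([ 0.07289429, -0.64068855,  0.9056445 ]), 'rotation': array([ 0.76805213, -0.19697617, -0.49959294])}
{'fx': 499.43751681920924, 'fy': 499.43751681920924, 'cx': 286.0338024349481, 'cy': 211.2124906468175, 'distortion': array([-0.03802326,  0.        ,  0.        ,  0.        ,  0.        ]), 'origin': array([0.16645948, 0.04261628, 1.52588575]), 'rotation': array([ 0.16846585, -0.16670978, -1.54319901])}
```

View pics/side0.png

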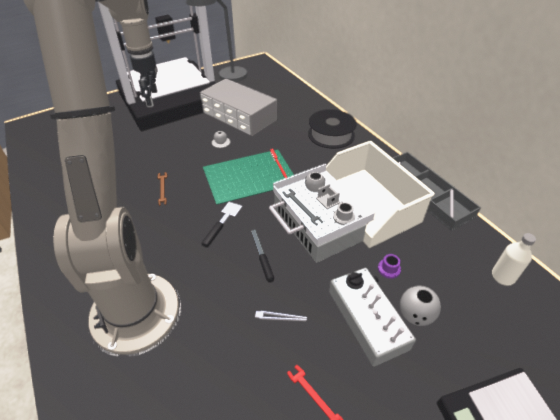

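View pics/top0.png

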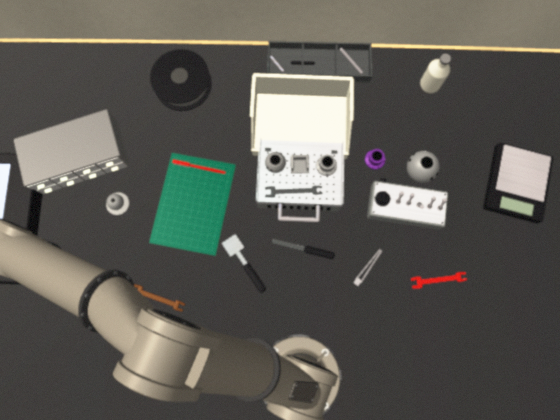

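The side view shows tray (~330,205), switch box (~370,312) and mat (~250,175). In the top view the tray is at ~(300,175), the dark wrench at ~(292,190), the box at ~(408,203) and the mat at ~(193,203). Next, enlarged crops to measure from.

```bash
cat > h.py <<'E'
import numpy as np,cv2,pickle
from scipy.spatial.transform import Rotation as R
from bench import *
def cam(n,save=None):
    f=grab_frame(n)
    if save: cv2.imwrite(save,f["image"])
    pickle.dump(f,open(f"cam_{n}.pkl","wb"));return f
def K(f): return np.array([[f["fx"],0,f["cx"]],[0,f["fy"],f["cy"]],[0,0,1]])
def ray(f,uv):
    p=cv2.undistortPoints(np.array([[uv]],float),K(f),f["distortion"])[0,0]
    return np.array(f["origin"]),R.from_rotvec(f["rotation"]).apply([p[0],-p[1],-1])
def at_z(f,uv,z):
    o,d=ray(f,uv);return o+d*(z-o[2])/d[2]
def proj(f,P):
    P=np.atleast_2d(P);c=R.from_rotvec(f["rotation"]).inv().apply(P-f["origin"])*[1,-1,-1]
    return cv2.projectPoints(c,np.zeros(3),np.zeros(3),K(f),f["distortion"])[0][:,0]
def load(n): return pickle.load(open(f"cam_{n}.pkl","rb"))
def crop(f,x0,y0,w,h,s,name):
    im=f["image"][y0:y0+h,x0:x0+w];cv2.imwrite(name,cv2.resize(im,None,fx=s,fy=s,interpolation=cv2.INTER_CUBIC))
E
python3 - <<'E'
from h import *
t=cam("top");s=cam("side")
crop(t,240,130,130,100,6,"pics/t_tray.png")
crop(t,355,135,110,100,6,"pics/t_box.png")
crop(s,260,150,130,100,6,"pics/s_tray.png")
crop(s,320,250,110,110,5,"pics/s_box.png")
crop(t,140,140,110,125,4,"pics/t_mat.png")
E
```

```text
(no output)
```

View pics/t_tray.png

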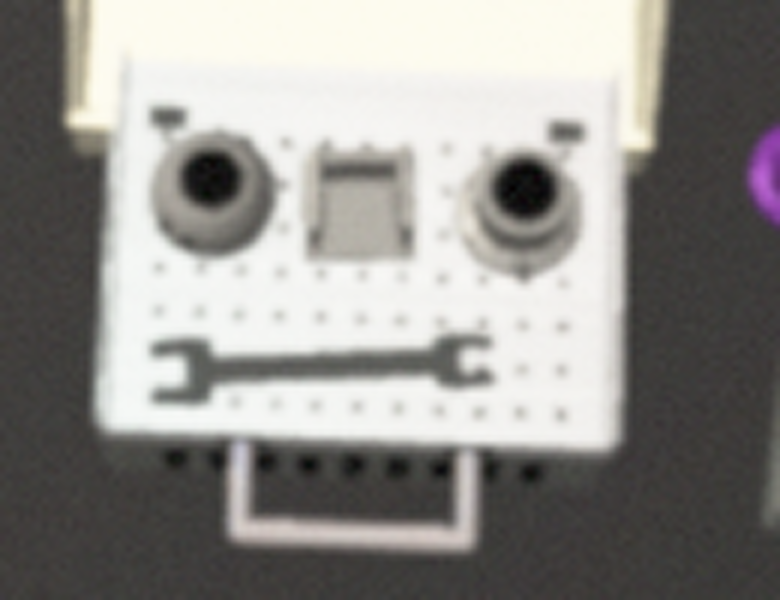

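View pics/t_box.png

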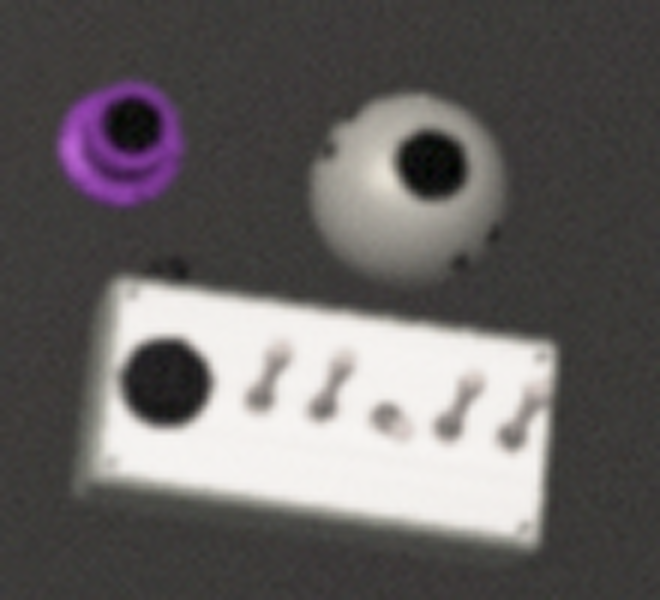

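View pics/s_tray.png

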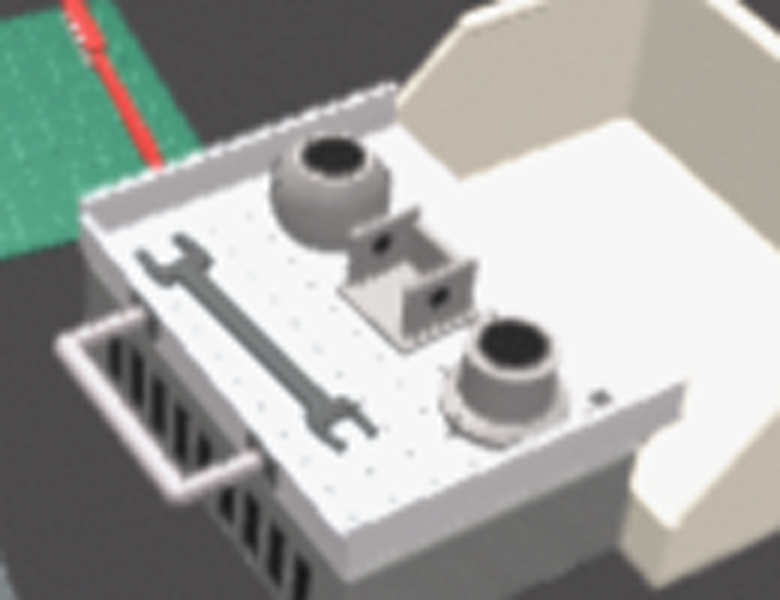

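View pics/s_box.png

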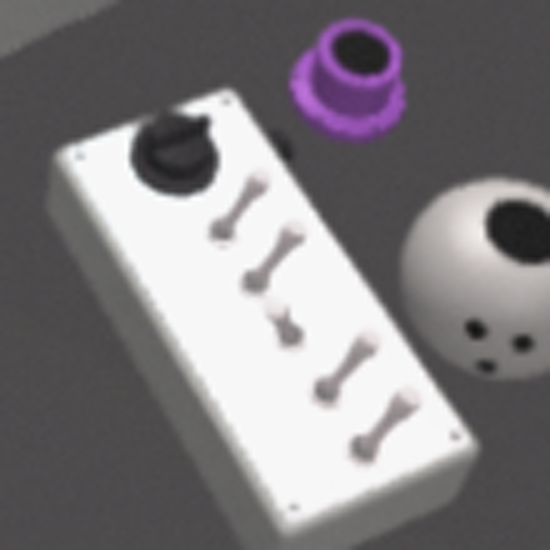

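View pics/t_mat.png

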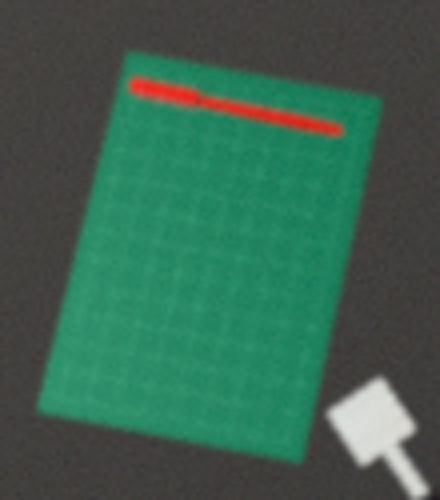

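Run:
```python
from h import *
np.set_printoptions(precision=4,suppress=True)
t=load("top");s=load("side")
def c(f,x0,y0,sc,pts,z):
    return np.array([at_z(f,[x0+(x+.5)/sc-.5,y0+(y+.5)/sc-.5],z) for x,y in pts])
def show(n,a): print(n,a[:,:2].round(4).tolist(),'mean',a.mean(0)[:2].round(4))
def rect(a):
    (cx,sz,ang)=cv2.minAreaRect((a[:,:2]*1000).astype(np.float32));print('  rect',cx,sz,ang)
h=c(t,240,130,6,[(237,533),(470,540)],.104);show('handle',h);d=h[0]-h[1];print(np.linalg.norm(d),np.degrees(np.arctan2(d[1],d[0])))
h=c(s,260,150,6,[(68,347),(183,490)],.104);show('handle side',h);d=h[0]-h[1];print(np.linalg.norm(d),np.degrees(np.arctan2(d[1],d[0])))
b=c(t,355,135,6,[(115,277),(555,343),(540,548),(90,480)],.058);show('box',b);rect(b)
b=c(s,320,250,5,[(230,92),(478,450),(290,532),(60,155)],.058);show('box side',b);rect(b)
m=c(t,140,140,4,[(128,52),(383,98),(302,462),(37,412)],.003);show('mat',m);rect(m)
w=c(t,240,130,6,[(152,372),(492,360),(325,364)],.1);show('wrench',w)
w=c(s,260,150,6,[(163,248),(358,428),(255,338)],.1);show('wrench s',w)
b=c(t,240,130,6,[(200,366),(445,360)],.104);show('shaft',b)
tr=c(t,240,130,6,[(97,432),(620,448)],.116);show('tray near wall',tr)
tt=c(t,355,135,6,[(282,352),(345,362),(473,382),(538,395)],.060+.045*np.cos(.4));show('tips',tt)
tt=c(s,320,250,5,[(258,184),(294,234),(368,342),(406,398)],.060+.045*np.cos(.4));show('tips s',tt)
o=get_obs();print(R.from_rotvec(o['orientation']).as_matrix(),o['tcp_pos'])
```

```text
handle [[0.4537, 0.0672], [0.4526, -0.0456]] mean [0.4532 0.0108]
0.11281381196572676 89.46142961286417
handle side [[0.4521, 0.0633], [0.452, -0.0439]] mean [0.4521 0.0097]
0.10726575433455679 89.98933342469222
box [[0.5864, -0.2181], [0.5567, -0.4417], [0.4505, -0.429], [0.4805, -0.2037]] mean [ 0.5185 -0.3231]
  rect (518.4833984375, -323.4422912597656) (227.2843017578125, 106.8816146850586) 82.41481018066406
box side [[0.5796, -0.2241], [0.5497, -0.445], [0.4487, -0.4301], [0.4778, -0.2104]] mean [ 0.514  -0.3274]
  rect (513.7695922851562, -327.6348571777344) (222.8975830078125, 102.74288177490234) 82.27811431884766
mat [[0.6821, 0.419], [0.6476, 0.2125], [0.3552, 0.2622], [0.3893, 0.469]] mean [0.5185 0.3407]
  rect (518.4535522460938, 340.77984619140625) (209.60202026367188, 297.655517578125) 80.3587417602539
wrench [[0.5343, 0.111], [0.5439, -0.056], [0.5401, 0.0261]] mean [0.5394 0.027 ]
wrench s [[0.5307, 0.1044], [0.5454, -0.0496], [0.536, 0.0258]] mean [0.5373 0.0269]
shaft [[0.5368, 0.0874], [0.5424, -0.0326]] mean [0.5396 0.0274]
tray near wall [[0.4996, 0.1359], [0.4971, -0.117]] mean [0.4984 0.0095]
tips [[0.5375, -0.292], [0.5331, -0.3229], [0.5244, -0.3858], [0.5185, -0.4176]] mean [ 0.5284 -0.3546]
tips s [[0.5305, -0.2958], [0.5272, -0.3268], [0.519, -0.389], [0.5149, -0.4193]] mean [ 0.5229 -0.3577]
[[ 0.9001 -0.0004  0.4357]
 [-0.4357 -0.001   0.9001]
 [ 0.0001 -1.     -0.0011]] [0.294  0.6074 0.4041]
```

```bash
cat > go.py <<'E'
import sys
from h import *
# usage: go.py x y z yawdeg(jaw dir)  -> shift(cm) & twist
x,y,z,psi=map(float,sys.argv[1:5])
o=get_obs();M=R.from_rotvec(o['orientation']).as_matrix()
d=M.T@(np.array([x,y,z])-o['tcp_pos'])*100
psi0=np.arctan2(M[1,2],M[0,2])
a=(psi0-np.radians(psi)+np.pi)%(2*np.pi)-np.pi
print('t',o['clock'].__round__(2),'tcp',o['tcp_pos'].round(4),'yaw',np.degrees(psi0).round(1),'F',o['contact_force'].round(1),'w',round(o['grip_width'],4),'tilt',M[2].round(3))
print('shift',d.round(2),'twist',round(a,3))
E
python3 go.py .538 .027 .36 3.3
```

```text
t 0.2 tcp [0.294  0.6074 0.4041] yaw 64.2 F [ 0.9 -0.6 -0.2] w 0.0857 tilt [ 0.    -1.    -0.001]
shift [ 47.25   4.46 -41.61] twist 1.062
```

```bash
python3 -m jog '[[[5,0.4,-4.2],0.1,0.2],[[10,0.9,-8.5],0.22,0.2],[[15,1.4,-13],0.34,0.2],[[20,1.9,-17.5],0.46,0.2],[[25,2.4,-22],0.58,0.2],[[30,2.9,-26.5],0.7,0.2],[[35,3.4,-31],0.82,0.2],[[40,3.9,-35.5],0.94,0.2],[[44,4.4,-39],1.02,0.2],[[47.25,4.46,-41.6],1.062,0.2]]' 30; python3 go.py .538 .027 .30 3.3
```

```text
clock: 1.45
tcp_pos: [0.5359, 0.0313, 0.3603]
orientation: [-1.235, 1.167, -1.167]
contact_force: [0.9, 1.0, -0.2]
grip_width: 0.0341
t 1.45 tcp [0.5359 0.0313 0.3603] yaw 3.3 F [ 0.9  1.  -0.2] w 0.0341 tilt [-0. -1.  0.]
shift [0.44 6.03 0.18] twist -0.001
```

```bash
python3 -m jog '[[[0,3,0],0,0.2],[[0,6,0],0,0.2],[[0,6,0],0,0.2]]'; python3 go.py .538 .027 .275 3.3
python3 - <<'E'
from h import *
s=cam("side");t=cam("top");crop(s,240,110,150,130,5,"pics/s1.png");crop(t,240,130,130,100,6,"pics/t1.png")
E
```

```text
clock: 1.82
tcp_pos: [0.5346, 0.0328, 0.2986]
orientation: [-1.24, 1.169, -1.165]
contact_force: [-0.5, -0.1, -0.1]
grip_width: 0.0338
t 1.82 tcp [0.5346 0.0328 0.2986] yaw 3.3 F [-0.5 -0.1 -0.1] w 0.0338 tilt [ 0.001 -1.    -0.005]
shift [0.6  2.36 0.32] twist 0.0
```

View pics/s1.png

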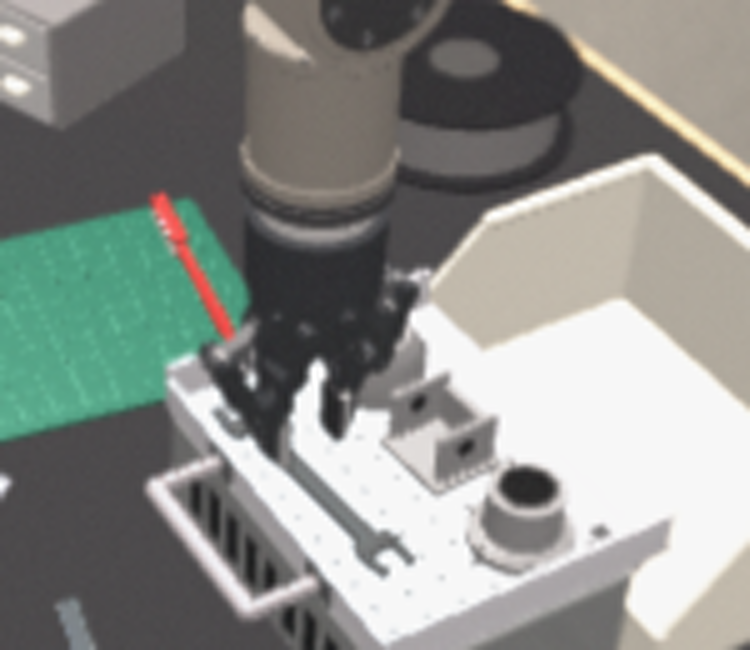

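View pics/t1.png

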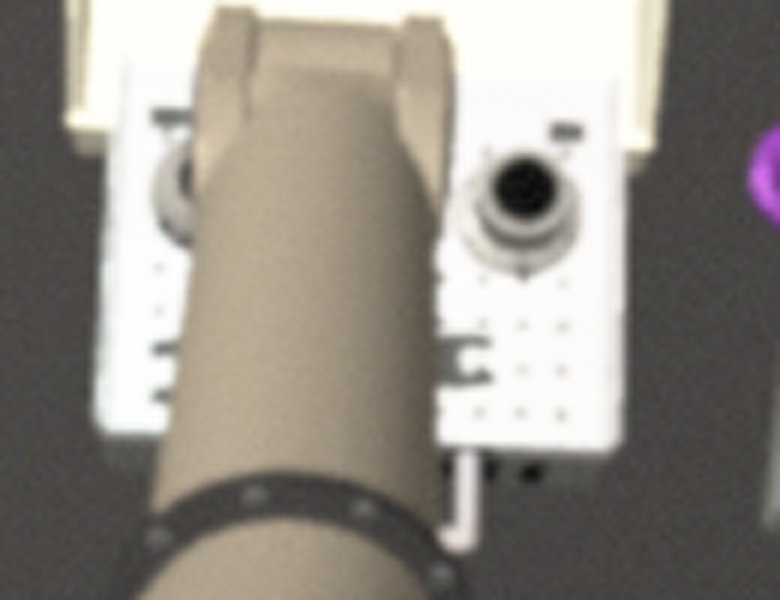

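Side crop: the open fingers straddle the shaft at ~(310,440), clear of the globe and wall. Descending.

```bash
python3 -m jog '[[[0.6,1.3,0.3],0,0.2],[[0.6,2.4,0.3],0,0.2],[[0.6,2.4,0.3],0,0.4],[[0.6,2.6,0.3],0,0.4]]'; python3 go.py .538 .027 .269 3.3
```

```text
clock: 2.42
tcp_pos: [0.539, 0.0272, 0.2744]
orientation: [-1.236, 1.166, -1.166]
contact_force: [-0.5, 0.1, 0.6]
grip_width: 0.0256
t 2.42 tcp [0.539  0.0272 0.2744] yaw 3.3 F [-0.5  0.1  0.6] w 0.0256 tilt [-0. -1.  0.]
shift [ 0.01  0.54 -0.1 ] twist 0.0
```

```bash
python3 -m jog '[[[0,0.1,0],0,0.5],[[0,0.25,0],0,0.5],[[0,0.25,0],0,1],[[0,0.25,0],0,1],[[0,0.25,0],0,1],[[0,0.25,0],0,1]]' 60; python3 go.py .538 .027 .40 3.3
```

```text
clock: 3.18
tcp_pos: [0.5389, 0.0271, 0.272]
orientation: [-1.236, 1.166, -1.166]
contact_force: [-0.7, 0.2, 3.3]
grip_width: 0.0113
t 3.17 tcp [0.5389 0.0271 0.272 ] yaw 3.3 F [-0.7  0.2  3.3] w 0.0113 tilt [-0. -1.  0.]
shift [ 1.00e-02 -1.28e+01 -9.00e-02] twist 0.0
```

```bash
python3 -m jog '[[[0,0,0],0,1],[[0,0,0],0,1]]'
python3 - <<'E'
from h import *
s=cam("side");crop(s,240,110,150,130,5,"pics/s2.png")
E
```

```text
clock: 3.42
tcp_pos: [0.5389, 0.0272, 0.272]
orientation: [-1.236, 1.166, -1.166]
contact_force: [-1.4, 1.6, 4.4]
grip_width: 0.0113
```

View pics/s2.png

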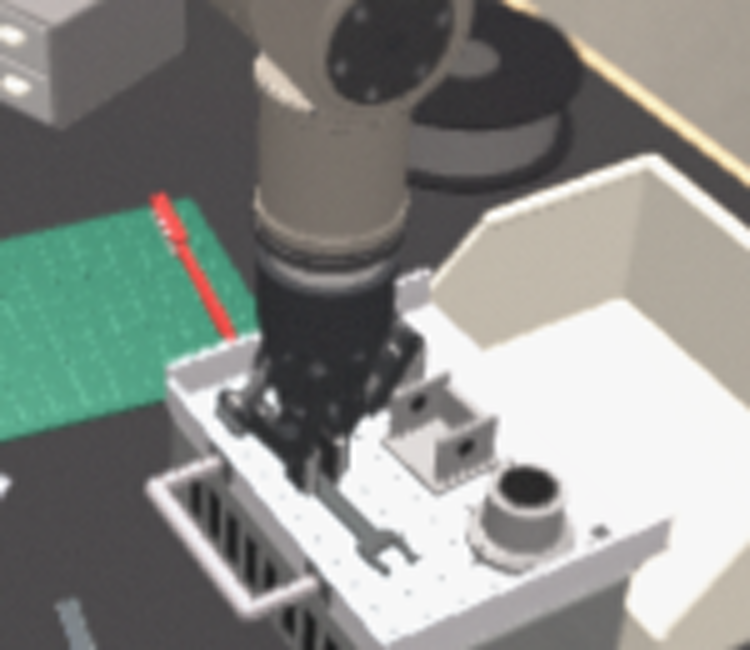

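Fingers are closed on the shaft at ~(318,475) and the width holds at 11 mm. Lifting a little to check that the wrench comes along.

```bash
python3 -m jog '[[[0,-1,0],0,1],[[0,-3,0],0,1],[[0,-5,0],0,1],[[0,-5,0],0,1]]'
python3 - <<'E'
from h import *
s=cam("side");crop(s,240,80,150,150,4,"pics/s3.png")
E
python3 go.py .5 .3445 .33 -9.6
```

```text
clock: 3.98
tcp_pos: [0.5395, 0.027, 0.3232]
orientation: [-1.233, 1.164, -1.168]
contact_force: [0.6, 0.8, -1.0]
grip_width: 0.0111
t 4.03 tcp [0.539  0.0271 0.3222] yaw 3.3 F [-0.7 -0.2 -0.8] w 0.0114 tilt [-0.    -1.     0.001]
shift [-31.91  -0.77  -2.05] twist 0.226
```

View pics/s3.png

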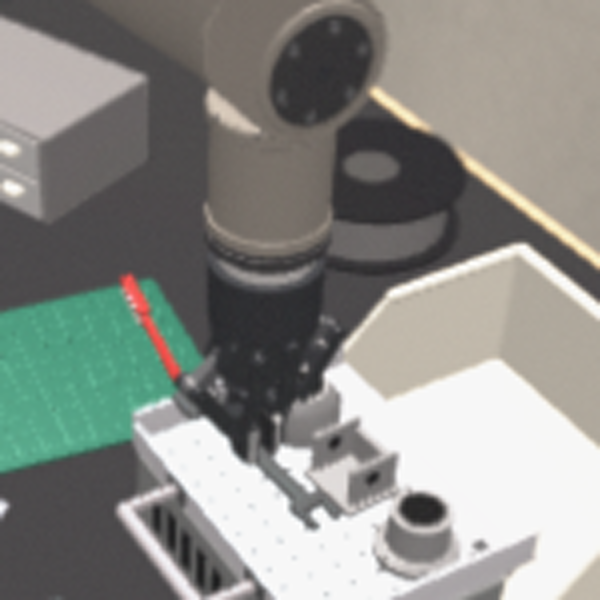

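```bash
python3 -m jog '[[[0,-2.5,0],0,1],[[-4,-4,-0.2],0.0,1],[[-9,-4,-0.5],0.05,1],[[-14,-4,-0.9],0.1,1],[[-19,-4,-1.2],0.15,1],[[-24,-3.5,-1.5],0.2,1],[[-29,-2.5,-1.9],0.226,1],[[-31.9,0,-2.05],0.226,1],[[-31.9,0,-2.05],0.226,1]]'; python3 go.py .4985 .344 .20 -9.6;  python3 - <<'E'
from h import *
s=cam("side",);crop(s,140,50,200,170,4,"pics/s4.png")
E
```

```text
clock: 5.15
tcp_pos: [0.4976, 0.3472, 0.3184]
orientation: [-1.133, 1.33, -1.328]
contact_force: [-0.1, -0.6, -0.8]
grip_width: 0.0118
t 5.15 tcp [0.4976 0.3472 0.3184] yaw -9.3 F [-0.1 -0.6 -0.8] w 0.0118 tilt [ 0.003 -1.    -0.004]
shift [ 0.26 11.84  0.19] twist 0.005
```

View pics/s4.png

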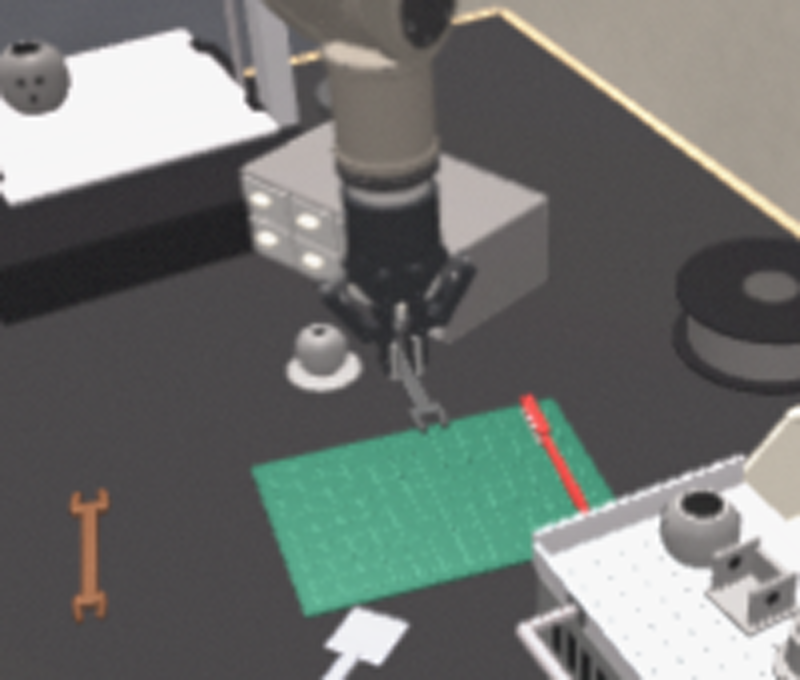

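Wrench is held level above the mat (head at crop ~(430,415)). Lowering: pick TCP z was 0.272 on the 0.096 deck, so release at about 0.180 on the 0.003 mat.

```bash
python3 -m jog '[[[0.1,4,0.1],0,1],[[0.1,8,0.1],0,1],[[0.1,11,0.1],0,1],[[0.1,12,0.1],0,1],[[0.1,12.7,0.1],0,1],[[0.1,13.2,0.1],0,1],[[0.1,13.4,0.1],0,1]]'; python3 go.py .4985 .344 .179 -9.6
```

```text
clock: 6.08
tcp_pos: [0.5011, 0.3434, 0.1884]
orientation: [-1.124, 1.332, -1.332]
contact_force: [0.2, 0.1, -1.0]
grip_width: 0.0116
t 6.08 tcp [0.5011 0.3434 0.1884] yaw -9.6 F [ 0.2  0.1 -1. ] w 0.0116 tilt [-0.001 -1.     0.001]
shift [-0.02  0.94 -0.26] twist -0.001
```

```bash
python3 -m jog '[[[0,0,-0.1],0,1],[[0,0.2,-0.1],0,1],[[0,0.4,-0.1],0,1],[[0,0.4,-0.1],0,1]]'; python3 go.py .4985 .344 .179 -9.6
```

```text
clock: 6.58
tcp_pos: [0.4997, 0.3434, 0.1837]
orientation: [-1.125, 1.332, -1.332]
contact_force: [-0.0, 0.2, -1.5]
grip_width: 0.0117
t 6.58 tcp [0.4997 0.3434 0.1837] yaw -9.6 F [-0.   0.2 -1.5] w 0.0117 tilt [ 0. -1. -0.]
shift [-0.04  0.47 -0.13] twist -0.0
```

```bash
python3 -m jog '[[[0,0.1,0],0,1],[[0,0.3,0],0,1],[[0,0.45,0],0,1],[[0,0.45,0],0,1]]'; python3 go.py .4985 .344 .179 -9.6
```

```text
clock: 7.08
tcp_pos: [0.4998, 0.3434, 0.1792]
orientation: [-1.125, 1.332, -1.332]
contact_force: [-0.1, 0.7, -1.7]
grip_width: 0.0118
t 7.08 tcp [0.4998 0.3434 0.1792] yaw -9.6 F [-0.1  0.7 -1.7] w 0.0118 tilt [ 0. -1. -0.]
shift [-0.04  0.02 -0.13] twist -0.0
```

```bash
python3 -m jog '[[[0,0.1,0],0,1],[[0,0.2,0],0,1],[[0,0.2,0],0,1]]'; python3 go.py .4985 .344 .177 -9.6
```

```text
clock: 7.45
tcp_pos: [0.4999, 0.3433, 0.179]
orientation: [-1.125, 1.333, -1.331]
contact_force: [-4.8, -2.3, 15.1]
grip_width: 0.0114
t 7.45 tcp [0.4999 0.3433 0.179 ] yaw -9.6 F [-4.8 -2.3 15.1] w 0.0114 tilt [-0.001 -1.    -0.001]
shift [-0.04  0.2  -0.15] twist -0.001
```

Contact (15 N). Ease up 1.5 mm, then open partway and retreat.

```bash
python3 -m jog '[[[0,-0.15,0],0,1],[[0,-0.15,0],0,0.5],[[0,-0.15,0],0,0.2],[[0,-0.15,0],0,0.2],[[0,-2,0],0,0.2],[[0,-6,0],0,0.2],[[0,-12,0],0,0.2],[[0,-16,0],0,0.2]]'
python3 - <<'E'
from h import *
s=cam("side",);crop(s,140,50,200,170,4,"pics/s5.png")
E
python3 go.py .52 .20 .4 -7.6
```

```text
clock: 8.45
tcp_pos: [0.5003, 0.3433, 0.3414]
orientation: [-1.121, 1.332, -1.331]
contact_force: [0.2, 0.9, -0.1]
grip_width: 0.0342
t 8.5 tcp [0.5017 0.3438 0.3462] yaw -9.7 F [1.  0.7 2.8] w 0.0342 tilt [-0.008 -1.     0.007]
shift [13.82 -5.47  4.26] twist -0.036
```

View pics/s5.png

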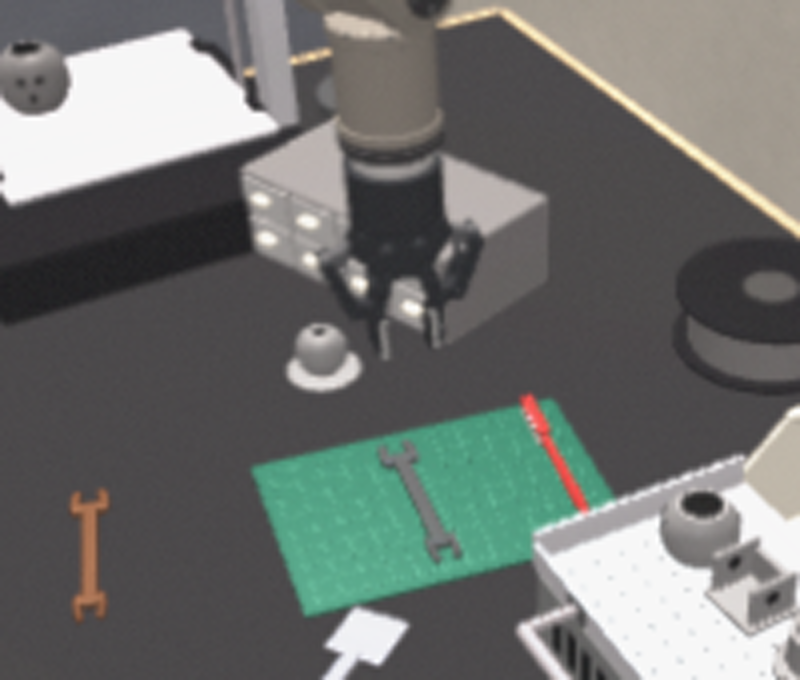

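The side picture shows the wrench lying on the mat, from crop ~(400,455) to (443,550), clear of the brush and edges. Next, toggle 2.

```bash
python3 go.py .5623 -.3285 .35 -7.6;python3 -m jog '[[[5,-1.5,0],0,1],[[11,-1.5,0],0,1],[[17,-1.5,0],0,1],[[23,-1.5,0],0,1],[[29,-1.5,0],0,1],[[35,-1.5,0],0,1],[[41,-1.5,0],0,1],[[47,-1.5,0],0,1],[[53,-1.5,0],0,1],[[58,-1.5,0],0,1]]' 40; python3 go.py .5623 -.3285 .33 -7.6
```

```text
t 8.5 tcp [0.5017 0.3438 0.3462] yaw -9.7 F [1.  0.7 2.8] w 0.0342 tilt [-0.008 -1.     0.007]
shift [65.25 -0.81 17.29] twist -0.036
clock: 9.75
tcp_pos: [0.4018, -0.2308, 0.3534]
orientation: [-1.123, 1.332, -1.333]
contact_force: [1.5, 0.2, -0.3]
grip_width: -0.0002
t 9.75 tcp [ 0.4018 -0.2308  0.3534] yaw -9.7 F [ 1.5  0.2 -0.3] w -0.0002 tilt [-0.001 -1.     0.002]
shift [ 6.93  2.36 17.46] twist -0.037
```

```bash
python3 -m jog '[[[3,1,5],-0.037,1],[[6,2,11],-0.037,1],[[6.9,2.3,17],-0.037,1],[[6.9,2.3,17.4],-0.037,1],[[6.9,2.3,17.4],-0.037,1]]'; python3 go.py .5623 -.3285 .256 -7.6;python3 - <<'E'
from h import *
s=cam("side");crop(s,300,200,150,150,4,"pics/s6.png")
print(proj(s,[[.5623,-.3285,.157],[.5163,-.3254,.058]]))
E
```

```text
clock: 10.38
tcp_pos: [0.5626, -0.3256, 0.3295]
orientation: [-1.145, 1.305, -1.305]
contact_force: [-0.3, 0.6, 0.0]
grip_width: -0.0001
t 10.38 tcp [ 0.5626 -0.3256  0.3295] yaw -7.5 F [-0.3  0.6  0. ] w -0.0001 tilt [ 0.    -1.    -0.001]
shift [0.29 7.35 0.01] twist 0.002
[[394.85231048 277.2857642 ]
 [371.42581408 307.43698508]]
```

View pics/s6.png

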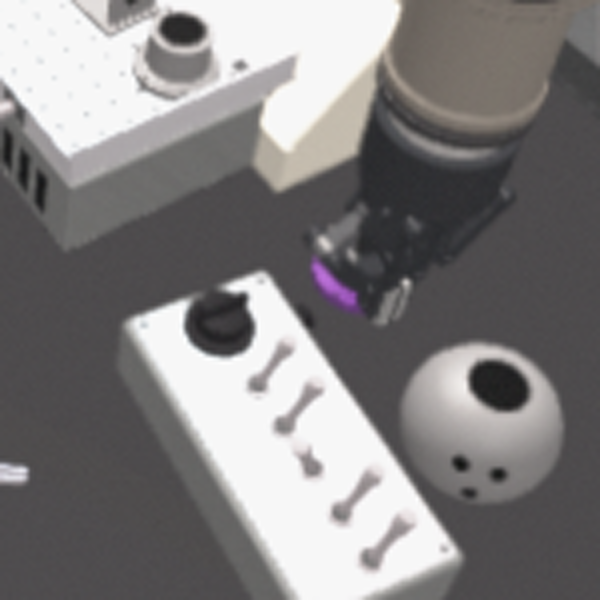

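Closed fingertips appear at crop ~(388,305), close to the predicted pixel. Descending behind toggle 2.

```bash
python3 -m jog '[[[0.3,3,0],0,1],[[0.3,6,0],0,1],[[0.3,7.4,0],0,1],[[0.3,7.4,0],0,1],[[0.3,7.4,0],0,1]]'; python3 go.py .5623 -.3285 .256 -7.6;python3 - <<'E'
from h import *
s=cam("side");crop(s,300,220,150,130,5,"pics/s7.png")
E
```

```text
clock: 11.05
tcp_pos: [0.5625, -0.3288, 0.2568]
orientation: [-1.143, 1.304, -1.306]
contact_force: [-0.3, 0.2, 0.6]
grip_width: 0.0004
t 11.05 tcp [ 0.5625 -0.3288  0.2568] yaw -7.5 F [-0.3  0.2  0.6] w 0.0004 tilt [ 0.001 -1.     0.002]
shift [-0.03  0.08 -0.03] twist 0.001
```

View pics/s7.png

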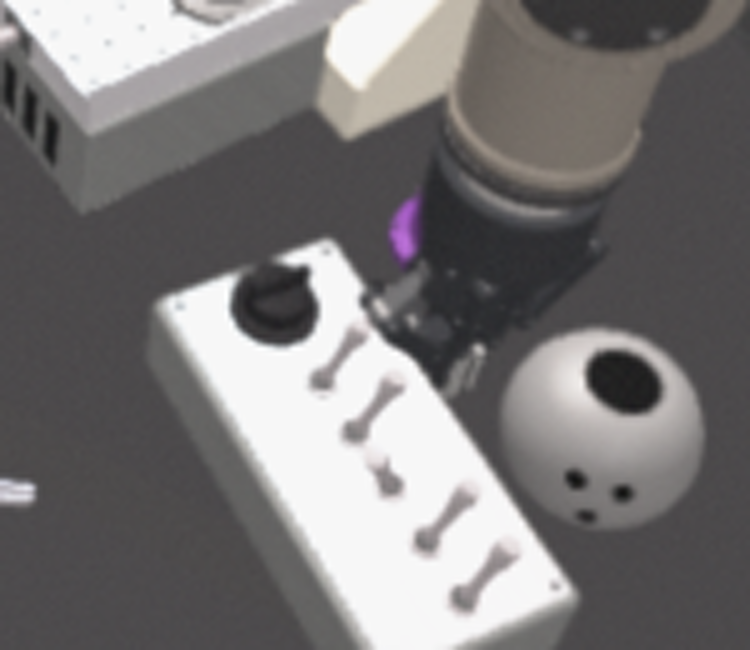

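Run:
```python
from h import *
s=load("side")
bx=np.array([.9912,-.1323,0]);by=np.array([.1323,.9912,0]);c=np.array([.5163,-.3254,0])
for x,y,z in [(46,3,.083),(32,3,.083),(10,3,.083),(17.5,3,.101),(0,3,.06),(17.5,-61,.101),(0,-61,.06)]:
    p=proj(s,[c+bx*x/1e3+by*y/1e3+[0,0,z]])[0];print(x,y,z,((p-[300,220])*5).round(0))
```

```text
46 3 0.083 [442. 373.]
32 3 0.083 [418. 383.]
10 3 0.083 [380. 398.]
17.5 3 0.101 [400. 373.]
0 3 0.06 [355. 430.]
17.5 -61 0.101 [475. 483.]
0 -61 0.06 [426. 539.]
```

```bash
python3 -m jog '[[[0,0,-0.8],0,1],[[0,0,-1.6],0,1],[[0,0,-2.2],0,1],[[0,0,-2.6],0,1],[[0,0,-2.6],0,1]]'; python3 go.py .5623 -.3285 .256 -7.6;python3 - <<'E'
from h import *
s=cam("side");crop(s,300,220,150,130,5,"pics/s8.png")
E
```

```text
clock: 11.72
tcp_pos: [0.5361, -0.3251, 0.2552]
orientation: [-1.145, 1.306, -1.305]
contact_force: [0.4, -0.9, -0.9]
grip_width: 0.0001
t 11.72 tcp [ 0.5361 -0.3251  0.2552] yaw -7.5 F [ 0.4 -0.9 -0.9] w 0.0001 tilt [-0.    -1.    -0.001]
shift [-0.01 -0.08  2.64] twist 0.001
```

View pics/s8.png

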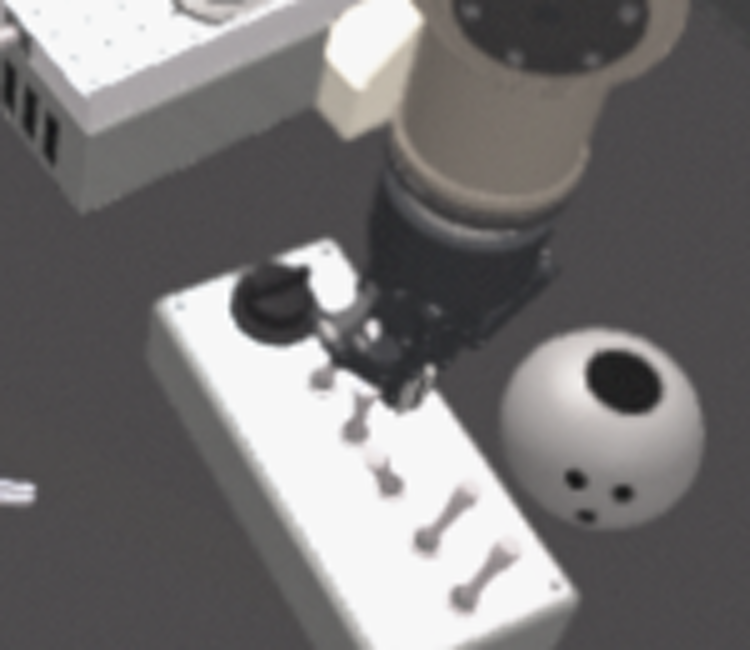

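```bash
python3 -m jog '[[[0,0,-0.5],0,1],[[0,0,-1.0],0,1],[[0,0,-1.0],0,1]]'; python3 -m jog '[[[0,0,-0.5],0,1],[[0,0,-0.9],0,1],[[0,0,-0.9],0,1]]'; python3 go.py .5623 -.3285 .256 -7.6;python3 - <<'E'
from h import *
s=cam("side");crop(s,300,220,150,130,5,"pics/s9.png")
E
```

```text
clock: 12.15
tcp_pos: [0.5261, -0.3237, 0.2552]
orientation: [-1.144, 1.306, -1.305]
contact_force: [-0.6, 0.0, 0.7]
grip_width: 0.0001
clock: 12.52
tcp_pos: [0.5211, -0.3226, 0.2569]
orientation: [-1.141, 1.296, -1.31]
contact_force: [10.7, -1.5, -1.3]
grip_width: 0.0
t 12.53 tcp [ 0.5211 -0.3226  0.2569] yaw -7.4 F [10.7 -1.5 -1.3] w 0.0 tilt [ 0.002 -1.     0.009]
shift [0.05 0.13 4.16] twist 0.003
```

View pics/s9.png

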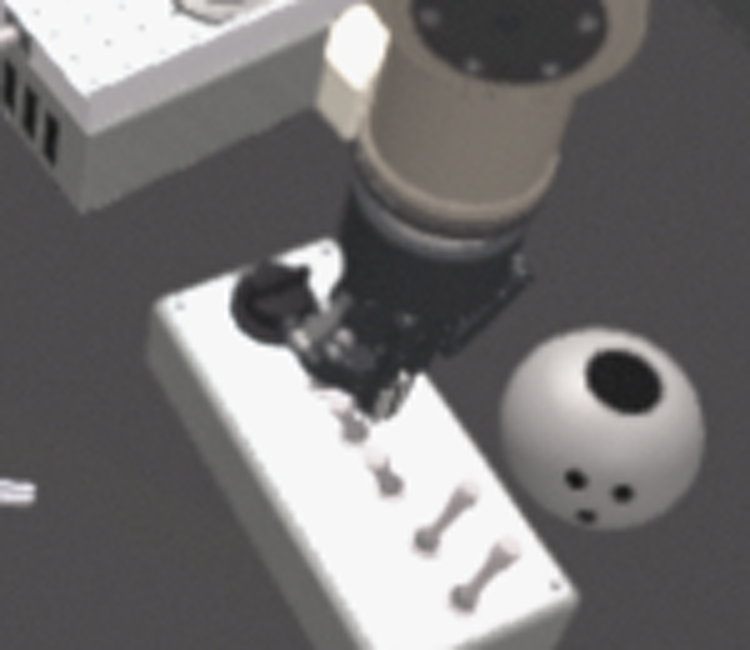

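```bash
python3 -m jog '[[[0,0,-0.2],0,1],[[0,0,-0.2],0,1]]'; python3 -m jog '[[[0,0,-0.2],0,1],[[0,0,-0.2],0,1]]'
```

```text
clock: 12.82
tcp_pos: [0.5204, -0.3223, 0.2573]
orientation: [-1.14, 1.293, -1.311]
contact_force: [13.8, -2.0, -2.4]
grip_width: 0.0003
clock: 13.08
tcp_pos: [0.5196, -0.3221, 0.2578]
orientation: [-1.139, 1.29, -1.313]
contact_force: [18.2, -3.0, -3.3]
grip_width: -0.0002
```

Force rises 4 N/mm with hardly any motion, so toggle 2 is on its stop. Moving to toggle 4.

```bash
python3 -m jog '[[[0,0,2],0,1],[[0,0,4.8],0,1],[[0,-3,4.8],0,1],[[0,-5,4.8],0,1],[[3,-5,4.8],0,1],[[6.4,-5,4.8],0,1],[[6.4,-5,4.8],0,1],[[6.4,-5,4.8],0,1]]'; python3 go.py .5539 -.3919 .256 -7.6;python3 - <<'E'
from h import *
s=cam("side");crop(s,300,220,150,130,5,"pics/s10.png")
E
```

```text
clock: 14.08
tcp_pos: [0.5528, -0.3914, 0.3053]
orientation: [-1.144, 1.306, -1.304]
contact_force: [0.4, 0.2, 0.7]
grip_width: 0.0001
t 14.07 tcp [ 0.5528 -0.3914  0.3053] yaw -7.5 F [0.4 0.2 0.7] w 0.0001 tilt [-0.001 -1.    -0.   ]
shift [0.04 4.93 0.12] twist 0.001
```

View pics/s10.png

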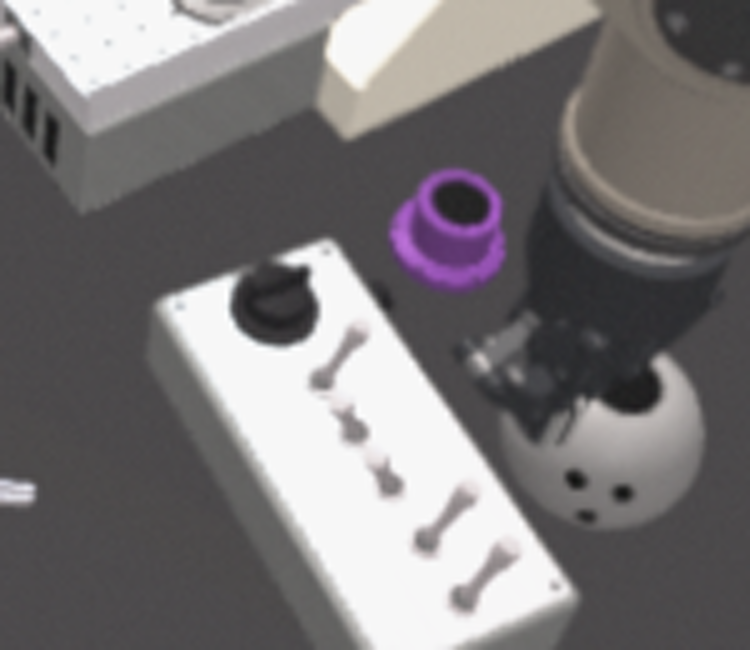

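Toggle 2 now leans like toggle 3; toggles 1, 4 and 5 are unchanged. Descending behind toggle 4.

```bash
python3 -m jog '[[[0,2.5,0],0,1],[[0,4.9,0],0,1],[[0,4.9,0],0,1],[[0,4.9,0],0,1]]'; python3 -m jog '[[[0,0,-1.0],0,1],[[0,0,-2],0,1],[[0,0,-2.8],0,1],[[0,0,-3.5],0,1],[[0,0,-3.5],0,1]]';python3 go.py .5539 -.3919 .256 -7.6;python3 - <<'E'
from h import *
s=cam("side");crop(s,300,220,150,130,5,"pics/s11.png")
E
```

```text
clock: 14.62
tcp_pos: [0.5536, -0.3915, 0.2572]
orientation: [-1.144, 1.304, -1.305]
contact_force: [-0.6, -0.0, 0.3]
grip_width: 0.0002
clock: 15.25
tcp_pos: [0.5174, -0.3873, 0.2563]
orientation: [-1.144, 1.307, -1.305]
contact_force: [-0.2, -0.5, 1.0]
grip_width: -0.0
t 15.25 tcp [ 0.5174 -0.3873  0.2563] yaw -7.6 F [-0.2 -0.5  1. ] w -0.0 tilt [-0.    -1.    -0.001]
shift [-0.03  0.03  3.68] twist 0.001
```

View pics/s11.png

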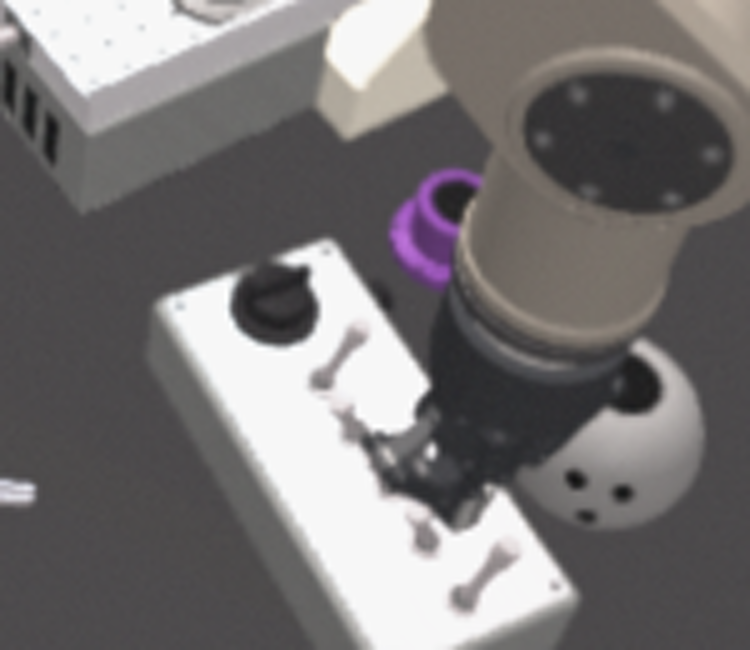

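```bash
python3 -m jog '[[[0,0,-0.5],0,1],[[0,0,-0.9],0,1],[[0,0,-0.9],0,1]]'; python3 -m jog '[[[0,0,-0.2],0,1],[[0,0,-0.3],0,1],[[0,0,-0.3],0,1]]'
```

```text
clock: 15.68
tcp_pos: [0.5125, -0.3858, 0.2575]
orientation: [-1.142, 1.297, -1.309]
contact_force: [9.6, -1.6, -0.7]
grip_width: -0.0
clock: 16.05
tcp_pos: [0.5115, -0.3853, 0.2578]
orientation: [-1.141, 1.293, -1.311]
contact_force: [15.3, -2.6, -4.1]
grip_width: -0.0002
```

Toggle 4 shows the same stop signature. Retreat up and look.

```bash
python3 -m jog '[[[0,0,1],0,1],[[0,-1,3],0,1],[[0,-5,3],0,1],[[0,-10,3],0,1],[[-3,-12,0],0,0.2],[[-8,-12,-4],-0.05,0.2],[[-13,-12,-8],-0.1,0.2]]'; python3 go.py .4525 .0105 .36 0;python3 - <<'E'
from h import *
s=cam("side");crop(s,300,220,150,130,5,"pics/s12.png")
t=cam("top","pics/t12.png")
E
```

```text
clock: 16.92
tcp_pos: [0.4443, -0.2478, 0.376]
orientation: [-1.196, 1.232, -1.231]
contact_force: [0.5, 1.3, 1.1]
grip_width: 0.0341
t 16.93 tcp [ 0.4443 -0.2478  0.376 ] yaw -1.7 F [0.5 1.3 1.1] w 0.0341 tilt [-0.    -1.    -0.001]
shift [-25.84   1.6    0.05] twist -0.03
```

View pics/s12.png

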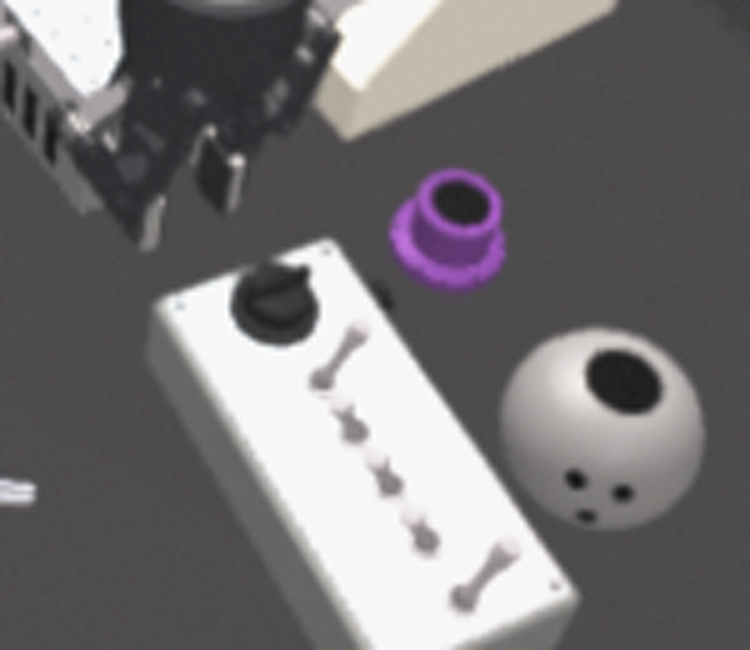

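View pics/t12.png

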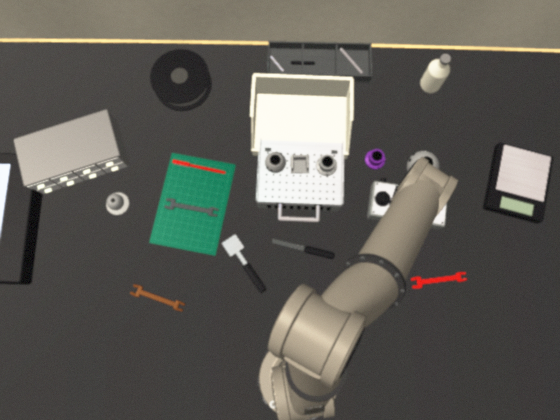

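Toggles 2, 3 and 4 now lean alike, with 1 and 5 untouched. The top view has the wrench on the mat at ~(190,207), and the prints are still on the tray. Now the tray handle.

```bash
python3 -m jog '[[[-5,1.6,0],-0.03,0.2],[[-11,1.6,0],-0.03,0.2],[[-17,1.6,0],-0.03,0.2],[[-22,1.6,0],-0.03,0.2],[[-25.8,1.6,0],-0.03,0.2],[[-25.8,1.6,0],-0.03,0.2],[[-25.8,1.6,0],-0.03,0.2]]'; python3 go.py .4525 .0105 .257 -0.3;python3 - <<'E'
from h import *
s=cam("side");crop(s,240,130,150,130,5,"pics/s13.png")
E
```

```text
clock: 17.9
tcp_pos: [0.4536, 0.0079, 0.3602]
orientation: [-1.209, 1.211, -1.211]
contact_force: [0.2, 0.0, -0.0]
grip_width: 0.0343
t 17.9 tcp [0.4536 0.0079 0.3602] yaw -0.1 F [ 0.2  0.  -0. ] w 0.0343 tilt [ 0.001 -1.    -0.001]
shift [-0.26 10.32 -0.1 ] twist 0.003
```

View pics/s13.png

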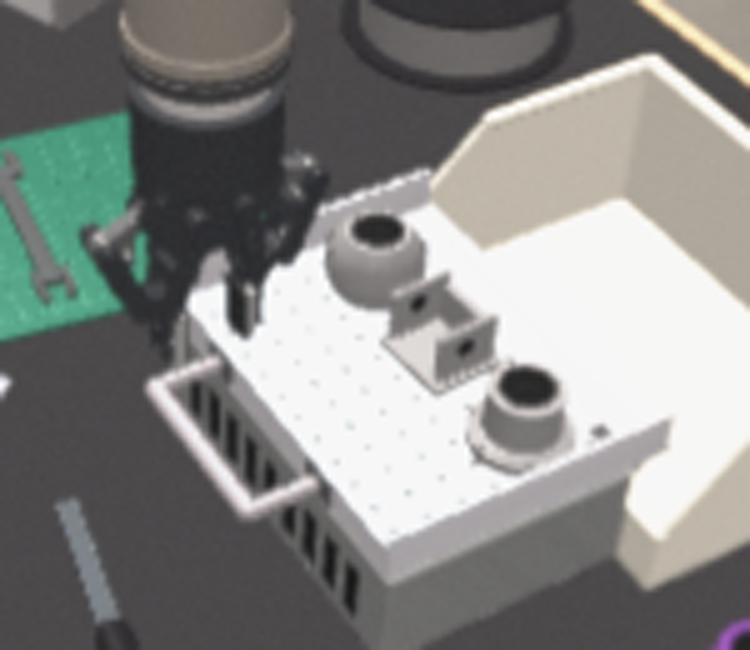

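```bash
python3 -m jog '[[[-0.2,3,-0.1],0,0.2],[[-0.2,6,-0.1],0,0.2],[[-0.2,9,-0.1],0,0.2],[[-0.2,10.2,-0.1],0,0.2],[[-0.2,10.3,-0.1],0,0.2]]'; python3 go.py .4525 .0105 .257 -0.3;python3 - <<'E'
from h import *
s=cam("side");crop(s,240,130,150,130,5,"pics/s14.png")
E
```

```text
clock: 18.58
tcp_pos: [0.4527, 0.01, 0.2571]
orientation: [-1.209, 1.212, -1.211]
contact_force: [0.9, 0.1, 1.3]
grip_width: 0.0345
t 18.57 tcp [0.4527 0.01   0.2571] yaw -0.2 F [0.9 0.1 1.3] w 0.0345 tilt [ 0.001 -1.    -0.001]
shift [-0.05  0.01 -0.02] twist 0.002
```

View pics/s14.png

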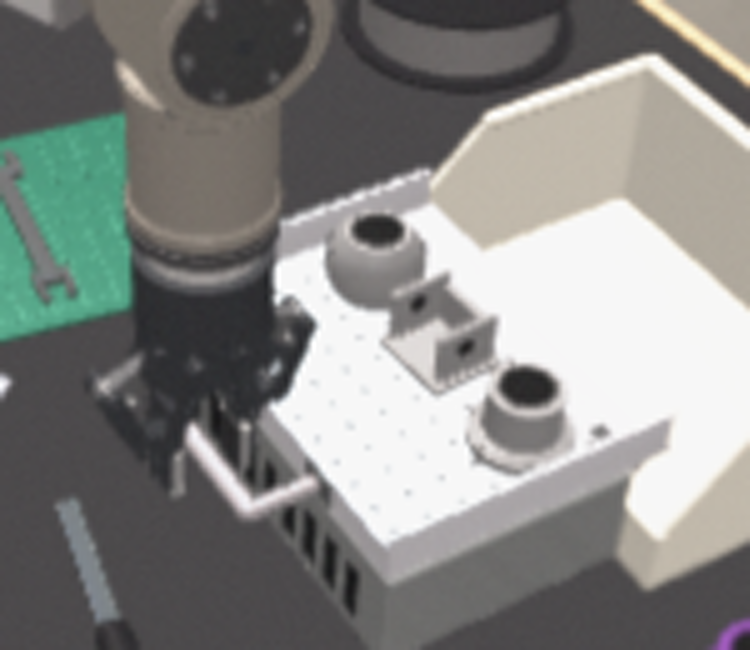

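Fingers straddle the bar at ~(200,440), clear of the tray wall. Close with moderate force.

```bash
python3 -m jog '[[[0,0,0],0,0.5],[[0,0,0],0,1],[[0,0,0],0,1],[[0,0,0],0,1],[[0,0,0],0,1]]' 30
python3 - <<'E'
from h import *
print(get_obs()['grip_width'],get_obs()['tcp_pos'])
hx=218.;hz=12.
# shift of handle for theta, in cm: tool y=-z, tool z=+x
for th in np.r_[0:0.91:0.1,0.85]:
    dx=(hx*(1-np.cos(th))+hz*np.sin(th))/10; dz=(hx*np.sin(th)+hz*(np.cos(th)-1))/10
    print(round(th,2),'y',round(-dz,2),'z',round(dx,2))
E
```

```text
clock: 19.25
tcp_pos: [0.4518, 0.0108, 0.2579]
orientation: [-1.209, 1.212, -1.209]
contact_force: [-5.0, -0.5, 7.4]
grip_width: 0.011
0.010954940681910465 [0.45182039 0.01077068 0.25791406]
0.0 y -0.0 z 0.0
0.1 y -2.17 z 0.23
0.2 y -4.31 z 0.67
0.3 y -6.39 z 1.33
0.4 y -8.39 z 2.19
0.5 y -10.3 z 3.24
0.6 y -12.1 z 4.49
0.7 y -13.76 z 5.9
0.8 y -15.27 z 7.47
0.9 y -16.62 z 9.19
0.85 y -15.97 z 8.31
```

```bash
python3 -m jog '[[[0,-0.7,0.05],0,1],[[0,-1.5,0.14],0,1],[[0,-2.2,0.23],0,1],[[0,-3.2,0.42],0,1],[[0,-4.3,0.67],0,1],[[0,-5.3,0.97],0,1],[[0,-6.4,1.33],0,1],[[0,-6.4,1.33],0,1]]'
python3 - <<'E'
from h import *
s=cam("side");crop(s,240,110,170,150,4,"pics/s15.png")
E
```

```text
clock: 20.25
tcp_pos: [0.4648, 0.0106, 0.3219]
orientation: [-1.211, 1.213, -1.208]
contact_force: [-8.9, -0.5, 0.9]
grip_width: 0.0105
```

View pics/s15.png

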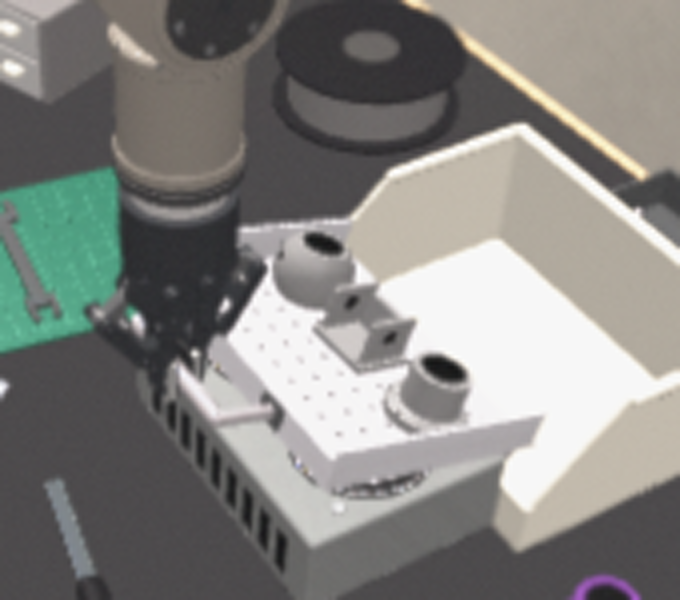

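Tray is at about 0.3 rad with the prints still on it. Continue along the arc.

```bash
python3 -m jog '[[[0,-1,0.3],0,1],[[0,-2,0.76],0,1],[[0,-3,1.3],0,1],[[0,-3.9,1.81],0,1],[[0,-4.8,2.4],0,1],[[0,-5.7,3.06],0,1],[[0,-6.5,3.7],0,1],[[0,-7.4,4.47],0,1],[[0,-8.2,5.2],0,1],[[0,-8.9,6.0],0,1]]'; python3 -m jog '[[[0,-0.7,0.84],0,1],[[0,-0.7,0.84],0,1],[[0,-0.7,0.84],0,1],[[0,-0.7,0.84],0,1],[[0,-0.7,0.84],0,1],[[0,-0.7,0.84],0,1]]';python3 - <<'E'
from h import *
s=cam("side");crop(s,240,90,190,170,4,"pics/s16.png")
E
```

```text
clock: 21.55
tcp_pos: [0.5252, 0.0096, 0.4121]
orientation: [-1.211, 1.214, -1.209]
contact_force: [-9.6, -2.9, 7.2]
grip_width: 0.0107
clock: 22.3
tcp_pos: [0.5342, 0.0094, 0.4197]
orientation: [-1.208, 1.211, -1.211]
contact_force: [-11.6, -2.2, 13.4]
grip_width: 0.0106
```

View pics/s16.png

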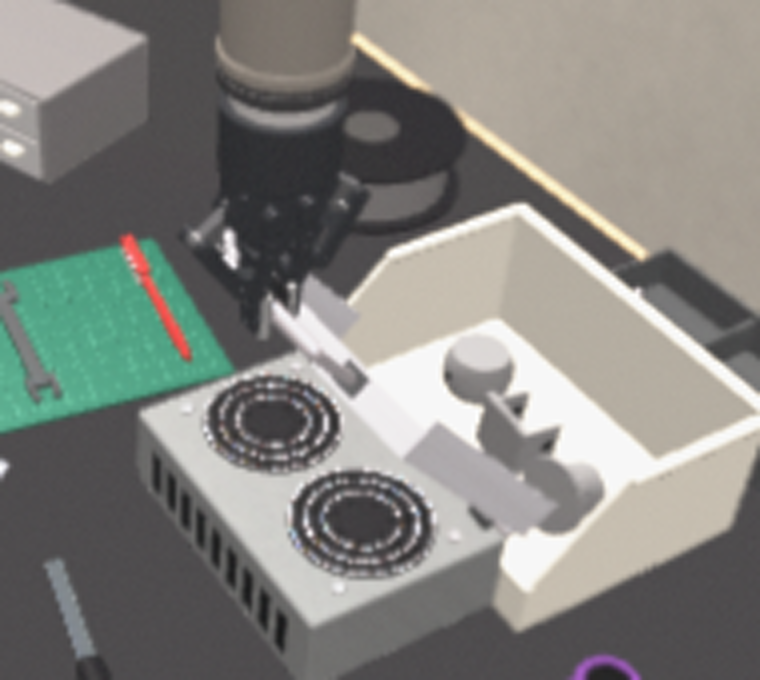

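All three prints are in the bin (crop ~(480,365), (520,425), (565,490)). A top look to confirm none rests on the lip.

Run:
```python
from h import *
t=cam("top");crop(t,230,60,150,170,4,"pics/t16.png")
```

```text
(no output)
```

View pics/t16.png

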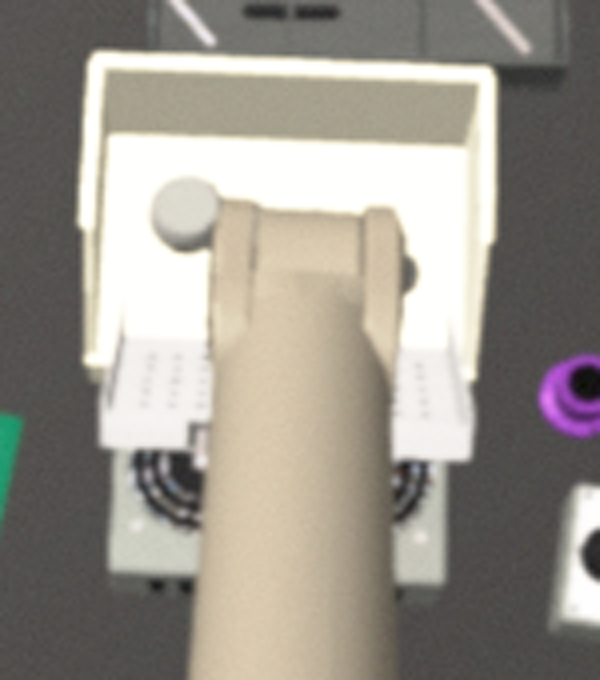

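```bash
python3 -m jog '[[[0,0.7,-0.84],0,1],[[0,1.4,-1.6],0,1],[[0,2.2,-2.41],0,1],[[0,3.0,-3.12],0,1],[[0,3.87,-3.82],0,1],[[0,4.8,-4.45],0,1],[[0,5.7,-5.07],0,1],[[0,6.6,-5.6],0,1],[[0,7.6,-6.12],0,1],[[0,8.6,-6.55],0,1]]'; python3 -m jog '[[[0,1,-0.43],0,1],[[0,2,-0.7],0,1],[[0,3.1,-0.95],0,1],[[0,4.1,-1.17],0,1],[[0,5.0,-1.35],0,1],[[0,5.7,-1.45],0,1],[[0,6.3,-1.52],0,1],[[0,6.7,-1.57],0,1]]'; python3 -m jog '[[[0,0.2,0],0,1],[[0,0.4,0],0,1],[[0,0.5,0],0,1],[[0,0.5,0],0,1]]'; python3 go.py .4525 .0105 .257 -0.3
```

```text
clock: 23.65
tcp_pos: [0.4689, 0.0106, 0.3321]
orientation: [-1.208, 1.21, -1.21]
contact_force: [-6.3, -0.9, 1.8]
grip_width: 0.0108
clock: 24.65
tcp_pos: [0.4525, 0.0109, 0.2643]
orientation: [-1.21, 1.212, -1.209]
contact_force: [-7.5, 0.0, -0.5]
grip_width: 0.0105
clock: 25.15
tcp_pos: [0.4523, 0.0109, 0.2593]
orientation: [-1.211, 1.212, -1.208]
contact_force: [-8.1, 0.0, -1.1]
grip_width: 0.011
t 25.15 tcp [0.4523 0.0109 0.2593] yaw -0.1 F [-8.1  0.  -1.1] w 0.011 tilt [-0.    -1.    -0.003]
shift [0.04 0.23 0.02] twist 0.004
```

```bash
python3 -m jog '[[[0,0.1,0],0,1],[[0,0.2,0],0,1],[[0,0.2,0],0,1]]'; python3 go.py .4525 .0105 .257 -0.3
```

```text
clock: 25.52
tcp_pos: [0.4522, 0.0109, 0.2573]
orientation: [-1.211, 1.213, -1.208]
contact_force: [-8.3, -0.3, -0.3]
grip_width: 0.0107
t 25.52 tcp [0.4522 0.0109 0.2573] yaw -0.1 F [-8.3 -0.3 -0.3] w 0.0107 tilt [-0.    -1.    -0.004]
shift [0.04 0.03 0.03] twist 0.004
```

```bash
python3 -m jog '[[[0,0.1,0],0,1],[[0,0.1,0],0,1]]'; python3 -m jog '[[[0,0.1,0],0,1],[[0,0.1,0],0,1]]'
python3 - <<'E'
from h import *
s=cam("side");crop(s,240,110,170,150,4,"pics/s17.png")
E
```

```text
clock: 25.78
tcp_pos: [0.4522, 0.0109, 0.2563]
orientation: [-1.211, 1.213, -1.208]
contact_force: [-8.8, 0.2, -1.1]
grip_width: 0.0106
clock: 26.02
tcp_pos: [0.4521, 0.0109, 0.2556]
orientation: [-1.211, 1.213, -1.208]
contact_force: [-11.1, -0.1, 5.7]
grip_width: 0.011
```

View pics/s17.png

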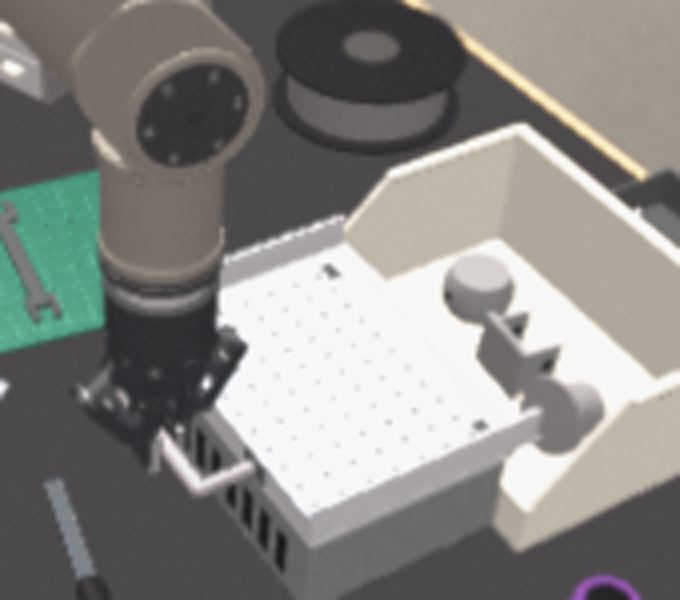

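The tray is flat, and the vertical force jumped to +5.7 N, so it is seated. Open and rise.

```bash
python3 -m jog '[[[0,0,0],0,0.7],[[0,0,0],0,0.2],[[0,0,0],0,0.2],[[0,0,0],0,0.2],[[0,-2,0],0,0.2],[[0,-6,0],0,0.2],[[0,-10,0],0,0.2],[[0,-15,0],0,0.2],[[-6,-16,0],0,0.2],[[-12,-16,0],0,0.2]]'; python3 -m jog '[[[-6,0,0],0,0.2],[[-12,0,0],0,0.2],[[-18,0,0],0,0.2],[[-18,0,0],0,0.2],[[-18,0,0],0,0.2]]'
python3 - <<'E'
from h import *
s=cam("side","pics/s18.png");t=cam("top","pics/t18.png");o=get_obs();print(o['clock'],abs(o['qvel']).max())
crop(t,240,60,130,170,4,"pics/t18c.png")
E
```

```text
clock: 27.32
tcp_pos: [0.4539, 0.1319, 0.4174]
orientation: [-1.202, 1.21, -1.211]
contact_force: [0.4, -0.2, -0.5]
grip_width: 0.0342
clock: 27.95
tcp_pos: [0.4537, 0.3104, 0.4152]
orientation: [-1.209, 1.21, -1.211]
contact_force: [-0.2, -0.5, -0.3]
grip_width: 0.034
28.05 0.007000930170152394
```

View pics/s18.png

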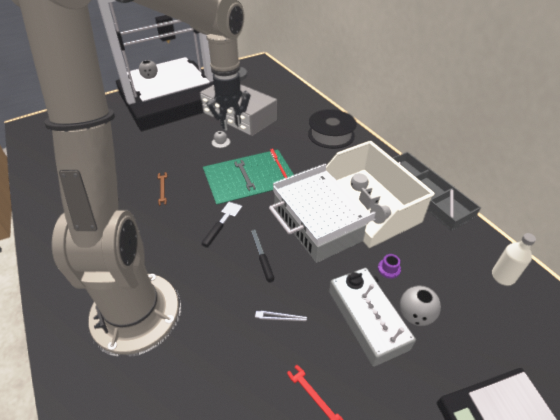

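View pics/t18.png

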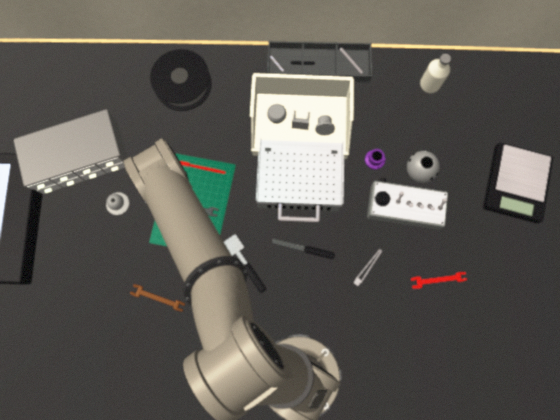

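View pics/t18c.png

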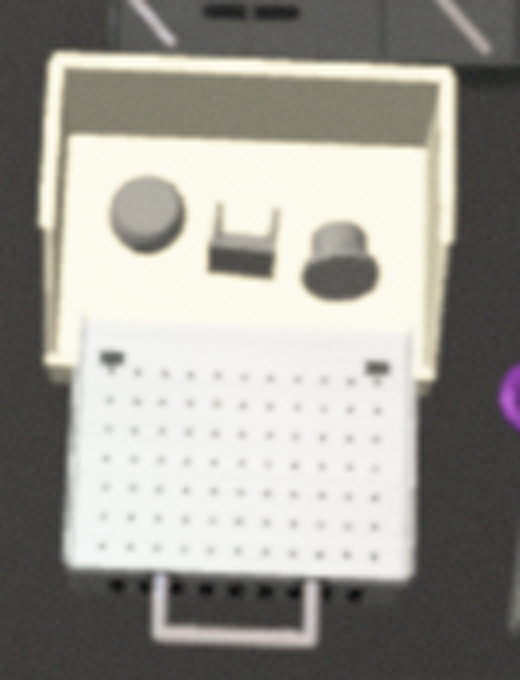

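The bar is back at its starting pixel (279,219), so the tray is flat. All three prints are in the bin, the wrench is on the mat, toggles 2 and 4 are off, and the bystanders have not moved.

```bash
python3 -c "
from bench import *
print(hand_in())"
```

```text
the job is handed in; nothing more can be done
None
```

The job is done and handed in at about 28 s of the 72 s allowed; the hand-in reported no verdict.

- **What I did:** I laid the dark wrench on the green mat and pulled toggles 2 and 4 over to their stops. I then lifted the tray by its bar to about 0.85 rad, held it there for roughly 0.7 s, lowered it along the same arc and released it once it was seated.
- **Last pictures:** All three prints are in the bin and the tray is empty and flat, with its bar back at its starting pixel. The wrench lies on the mat, clear of the brush. Toggles 2 and 4 lean towards the robot as toggle 3 does; 1 and 5 are as they were. The bystanders look unmoved, and the arm is clear of everything.
- **Forces:** The highest readings were 18 N and 15 N (x component) pushing the toggles against their stops, and 15 N (vertical) setting the wrench down.
- **Disagreements:**
  - The two cameras differed by 4–6 mm on the switch box position, so I used the average.
  - The gripper read about 11 mm on the 14 mm wrench shaft and on the 12 mm bar, but both grips held.
  - The tray seated about 2 mm lower than the tool height at which I had gripped the bar, probably because the bar slipped slightly in the fingers.

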